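# Set the rotary sample stage to the red line and clamp it

### The arm

A 7-joint arm with a two-finger parallel gripper is mounted at the origin on a cart in front of the work surface, level with it; the furniture and walls round the work are solid. World frame = base frame: x ahead of the robot, y to its left, z up, the work surface at z = 0. Lengths are in mm, angles in rad, forces in N, time in s.
With the tool pointing down it reaches from about 400 to 875 mm from the base axis. Payload 4.4 kg.
Tool frame: the origin (TCP) lies at the very end of the fingers, on their centre line; the grasp point (between the pads) lies 19 mm behind it; z points along the fingers, y is the line along which they close (so a half turn about z gives the same grasp; the last joint's range is limited). The gripper opens to 85 mm and grips with 20 to 120 N. Pads are 22 mm wide; open, the fingers measure 114 mm over their backs; the gripper's body (76 mm by 85 mm) begins 54 mm behind the grasp point. The pads swing forward as they close: fully open they stand 13 mm farther back than shut.
Start: joints at [1.213, 0.628, 0.038, 1.517, -0.027, 0.996, -0.02], TCP at [187.017, -622.529, 231.313] pointing down, gripper open.
Joint ranges: [-3.06, 3.06], [-0.37, 2.12], [-1.25, 1.32], [0.18, 2.47], [-1.1, 4.24], [0.23, 1.98], [-2.94, 2.94]. Speed limits (rad/s): [2.57, 2.57, 3.14, 3.14, 3.14, 3.14, 3.14].

### API

Orientations are given as [roll, pitch, yaw] about the fixed x, y, z axes, in that order (R = Rz(yaw) Ry(pitch) Rx(roll)).
In Python, from cell import read_state, get_image, camera_info, finish_job gives the robot as it stands.
- The arm moves only by the tool play_rows, never from a script. Its argument "deltas" is one flat list of numbers, 7 for each row, row after row: the shift along the tool's x, y, z in mm, then the turn, a rotation vector about the tool's x, y, z in rad, then the opening, from 0 (shut) to 1 (fully open). In form: [dx, dy, dz, ax, ay, az, grip, dx, dy, dz, ax, ay, az, grip, ...]. A call has 1 to 10 rows; each row is the pose to reach, as a shift and turn from the pose commanded when the call began, along the tool's axes at that moment; what a row does not reach only later rows make up. A row lasts 1/8 s, in which the tool goes at most 62.5 mm and 10.7 degrees, less where a joint would pass 70% of its speed; a pose out of reach is approached as far as the arm can. A call with a gripper value outside its range is refused whole. The fingers move at their own pace and stop on an object; the grip force is fixed at half the most. Time passes only in rows, so rows that repeat a pose let the fingers close. It gives the time, the measured TCP pose, the force, the opening and the grip force at its end, in the units of the state.
- read_state(): the state, without advancing time (a new reading comes with each control period).
- get_image(name): name is "scene" or "top" or "wrist"; returns the picture (400x640x3 uint8, red, green, blue); there is no depth.
- camera_info(name): a dict with "fx", "fy", "cx", "cy" (pixels), "T" (4x4, takes a point from camera to world coordinates). Camera axes: x right, y down, z forward; pixel columns grow to the right and rows downward; lengths in mm; the calibration is good to about 2 mm. The wrist camera is an equidistant fisheye: a pixel r from the principal point sees the ray r / f radians off the axis. A picture is of the moment at which its call begins: read the wrist's pose just before it. camera_info takes no time and is no camera call; for the wrist camera it gives the pose at the moment of the call.
- finish_job(): hands the job in; it is judged then, once.
The state is a dict: "clock": time; "qpos": joint angles; "qd": joint speeds; "tau": joint torques, N m; "eef_pos": TCP position; "tool_rot": TCP orientation; "force": force on the tool from outside, world axes, zero at the start; "torque": the same for the moment, N m; "width": finger opening in mm; "gripper_force": force on a finger pad.
Only numpy, scipy, OpenCV 4.12 (cv2) and the standard library are available. Lean on these libraries where they do the work, as an engineer would, in place of code of your own. Each camera call takes 0.05 s, during which the arm holds its last target. There are 200 camera calls.

### The job

Turn the black dial of the rotary sample stage by gently pushing its steel posts with a fingertip, until the white index line on the dial lines up with the red line on the scale ring. Then push the orange-knobbed clamp lever round to its other stop. Leave the covered dish resting on the middle of the dial and the things standing nearby undisturbed.

Things in the scene. Friction and masses are not known exactly. Their poses are not given: they have to be found in the camera images.
- stage_base: Grey base plate of the rotary stage, fixed to the worktop, 200 x 200 x 18 mm, with a lug 52 mm wide reaching to y = -145 mm in its own frame. Origin: centre of the plate's underside, on the dial's axis, at worktop height; z up. Its yaw lies from -0.3 to 0.45 rad. A tall steel water bath (425 mm high) fills the worktop to the right of and behind it, beyond x = 0.5, y = -0.28 m in the robot's frame: the arm must come round it. It does not move during the run.
- dial_axis (a point): Point on the dial's vertical axis, at the height of the dial's top face (34 mm above the worktop).
- dial (a joint): Angle of the dial, rad, growing counter-clockwise seen from above; it turns freely either way (stops at -6.2 and 6.2, starting near 0). At 0 the white index line points along the base's +x. Dry friction of 0.12 N m holds it wherever it is left (about 2 N at a post); it does not spring back or coast.
- index_mark (a point): Outer end of the white index line (26 x 3 mm) on the black dial (150 mm diameter), 76 mm from the axis, at the dial's top face.
- post_left (a point): Middle height of one of the two upright steel posts on the dial, 14 mm diameter, 58 mm from the axis, a quarter turn counter-clockwise from the index line; it rises from the dial's top face at 34 mm to 66 mm above the worktop, with a foot of 20 mm diameter and 3 mm height. The point is 50 mm above the worktop.
- post_right (a point): The same point of the other, equal post, a quarter turn clockwise from the index line.
- red_line (a point): Inner end of the red line (3 mm wide) on the aluminium scale ring, 76 mm from the axis, 34 mm above the worktop. The ring (inner diameter 154, outer 186 mm, top flush with the dial) is fixed around the dial and never turns; its other lines are black, every 10 degrees. The red line may be anywhere within about 1.7 rad of the base's -x (the side towards the robot), and starts 1.0 rad or more away from the index line, either way.
- clamp_lever (a joint): Angle of the clamp lever, rad: 0 at its open stop, 1.4 at its clamped stop; grows counter-clockwise seen from above, so the knob goes towards the base's +x. Starts 0 to 0.2. Dry friction 0.1 N m (about 2 N at the knob) holds it where it is left. It turns about point lever_pivot and moves apart from the dial: it neither turns nor brakes it.
- lever_knob (a point): Orange upright cylinder at the end of the clamp lever, 16 mm diameter, from 8.5 to 50.5 mm above the worktop, 60 mm from the lever's pivot; the point is on its axis, 38.5 mm above the worktop. The worktop beneath and outside it is free. With the lever at 0 the knob lies from the pivot in the direction -130 degrees in the base's frame (between -x and -y); at 1.4, about -50 degrees.
- lever_pivot (a point): Vertical axis of the clamp lever, at 118 mm along the base's -y from the dial's axis, 38.5 mm above the worktop.
- petri_dish: Covered clear plastic dish, 60 mm diameter, 16 mm high, standing loose on the middle of the dial and turning with it. Origin: centre of its underside, 34 mm above the worktop.
- vial: Loose amber glass vial, 27 mm diameter, 58 mm high, behind the stage. Origin: centre of underside.
- test_weight: Loose brass-coloured test weight with a knob, 38 mm diameter, 48 mm high, behind the stage. Origin: centre of underside.
- green_cap_bottle: Loose white bottle with a green cap, 44 mm diameter, 85 mm high, in front of the stage, on the robot's side (base's -x). Origin: centre of underside.
Not all that is in view belongs to the job. What is shaped like the petri_dish but green is not meant.

How it is judged (in metres and radians):
On the way, in this order (a step that is already met when the one before it is completed fails the run):
1. the index line rests at the red line while the clamp lever is still open (horizontal distance between index_mark and red_line below 0.004 m and velocity of joint dial between -0.05 and 0.05 rad/s and value of joint clamp_lever below 0.6 rad), for 0.3 s.
2. the clamp lever is at its clamped stop with the lines still together (horizontal distance between index_mark and red_line below 0.004 m and value of joint clamp_lever above 1.25 rad), for 0.2 s.
At the end, for the whole second after the job is handed in: The ends of the index line and the red line are within 4 mm of each other (3 degrees) with the dial at rest, the clamp lever is past 1.25 rad (stop at 1.4), the covered dish lies on the dial within 15 mm of its centre, and the vial, weight and bottle are within 20 mm of where they stood (all of step 2 and velocity of joint dial between -0.05 and 0.05 rad/s and horizontal distance between petri_dish and dial_axis below 0.015 m and z of petri_dish in the frame of stage_base below 0.042 m and angle between petri_dish's own z axis and vertical below 0.15 rad and distance of each of vial, test_weight, green_cap_bottle from where it was at the start of the episode below 0.02 m); the robot touches nothing.
It fails at once if the dish is lifted, tipped or pushed off the middle of the dial (not (horizontal distance between petri_dish and dial_axis below 0.015 m and z of petri_dish in the frame of stage_base below 0.042 m and angle between petri_dish's own z axis and vertical below 0.15 rad)).
It fails at once if the dish is handled with the fingers (contact force between the fingers and petri_dish above 3 N).
It fails at once if the stage (posts, dial, lever) is gripped or pushed hard, over 30 N (contact force between the fingers and stage_base above 30 N).
It fails at once if the vial, weight or bottle is disturbed (moved over 20 mm) (distance of any of vial, test_weight, green_cap_bottle from where it was at the start of the episode above 0.02 m).
It also fails if it takes over 72 s, if anything falls off the work surface, if the arm or the gripper's body presses on something with over 40 N, if the wrist force passes 120 N, or if a joint passes its speed limit or range.

## Working session

There is one attempt and no reset: what is moved stays moved. The work goes in short steps, Python scripts to look and compute and a tool call to move; the robot and the scene stay as the last step left them, time stands still between calls to the robot, and variables do not carry over. Pictures are saved under pics/ and viewed, at most 10 in all, crops included, and the job is handed in when it is done.

Besides the shell and the picture viewer there is one more tool, called after ">>>" as a command line: name --argument value ..., lists and objects as JSON in quotes. play_rows: Moves the arm, as the interface text tells. Its arguments: {"type":"object","properties":{"deltas":{"type":"array"}},"required":["deltas"]}

```bash
mkdir -p pics; ls; python3 - <<'E'
from cell import *
import cv2
for n in ("scene","top"):
    im=get_image(n); cv2.imwrite(f"pics/{n}0.png",im[...,::-1]); 
    c=camera_info(n); print(n,c)
s=read_state(); print(s["clock"],s["eef_pos"],s["tool_rot"],s["width"])
E
```

```text
pics
scene {'fx': 403.9057892084163, 'fy': 403.9057892084163, 'cx': 319.9105699881814, 'cy': 197.48233010320777, 'T': array([[-6.14839631e-01, -4.83634535e-01,  6.22952538e-01,
         1.72140456e+01],
       [-7.88546511e-01,  3.64066061e-01, -4.95631218e-01,
         4.07470276e+02],
       [ 1.29084973e-02, -7.95960765e-01, -6.05210567e-01,
         5.92256610e+02],
       [ 0.00000000e+00,  0.00000000e+00,  0.00000000e+00,
         1.00000000e+00]])}
top {'fx': 474.7915411434573, 'fy': 474.7915411434573, 'cx': 318.9697003044793, 'cy': 202.99622404082768, 'T': array([[-2.47215685e-04, -9.86827715e-01,  1.61774534e-01,
         4.39874933e+02],
       [-9.99637019e-01, -4.11435127e-03, -2.66252154e-02,
         9.29401675e+00],
       [ 2.69400977e-02, -1.61722395e-01, -9.86468498e-01,
         9.02600071e+02],
       [ 0.00000000e+00,  0.00000000e+00,  0.00000000e+00,
         1.00000000e+00]])}
0.1 [ 186.88008191 -621.94850913  230.46913334] [-3.13980346e+00 -5.93519691e-08  2.91805526e-01] 85.55596374176066
```

View pics/top0.png

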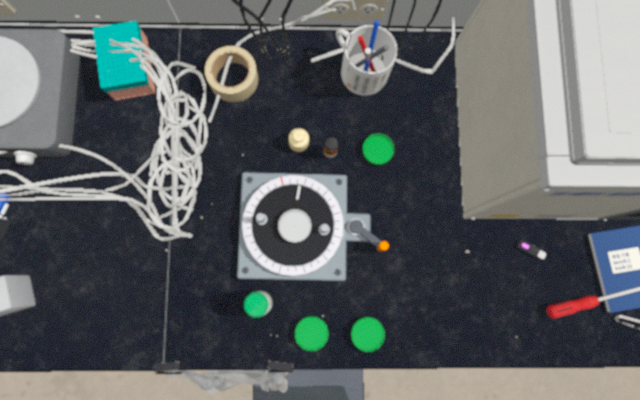

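View pics/scene0.png

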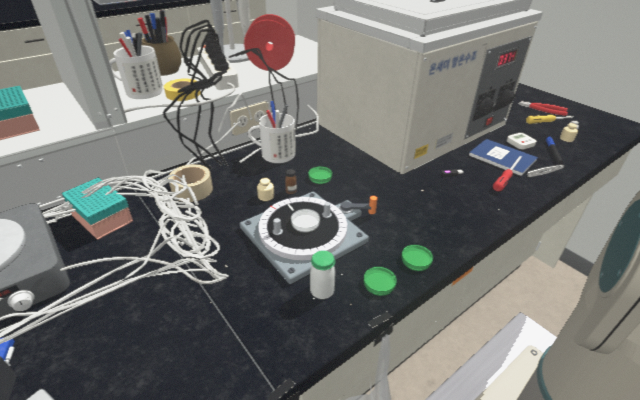

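```bash
python3 - <<'E'
import cv2
im=cv2.imread("pics/top0.png")[165:290,230:400]
cv2.imwrite("pics/crop0.png",cv2.resize(im,None,fx=4.7,fy=4.7,interpolation=cv2.INTER_CUBIC))
E
```

```text
(no output)
```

View pics/crop0.png

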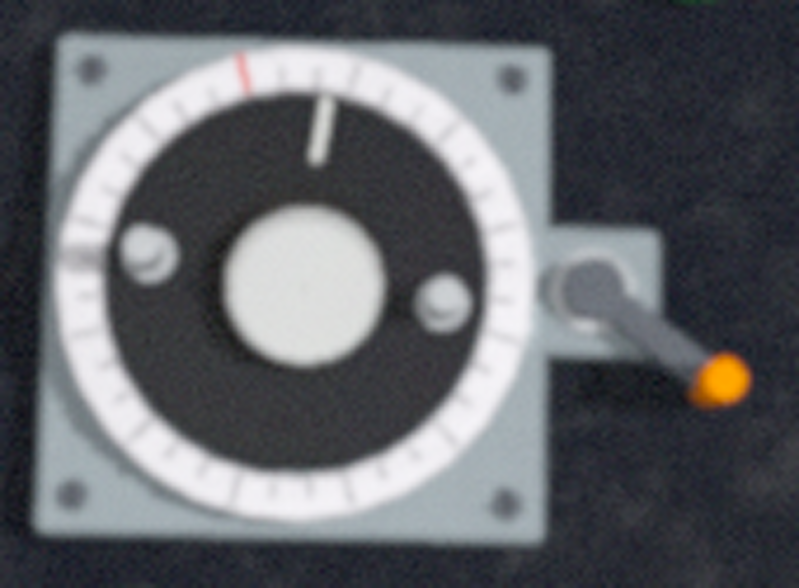

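```bash
cat > h.py <<'E'
import numpy as np, cv2
from cell import *
def ray(n,uv,z,c=None):
    c=c or camera_info(n); T=c["T"]; d=np.array([(uv[0]-c["cx"])/c["fx"],(uv[1]-c["cy"])/c["fy"]])
    if n=="wrist":
        th=np.hypot(*d); d=np.r_[d/th*np.sin(th),np.cos(th)]
    else: d=np.r_[d,1]
    d=T[:3,:3]@d; o=T[:3,3]
    return o+d*(z-o[2])/d[2]
def proj(n,P,c=None):
    c=c or camera_info(n); T=c["T"]; p=(np.asarray(P)-T[:3,3])@T[:3,:3]
    r=np.linalg.norm(p[...,:2],axis=-1); 
    k=np.arctan2(r,p[...,2])/r if n=="wrist" else 1/p[...,2]
    return np.stack([c["cx"]+c["fx"]*p[...,0]*k, c["cy"]+c["fy"]*p[...,1]*k],-1)
def ortho(n,im,ctr,z,half=130,s=2,c=None): # up=+x, left=+y
    g=np.arange(-half,half,1/s); X,Y=np.meshgrid(ctr[0]-g,ctr[1]-g,indexing='ij')
    uv=proj(n,np.stack([X,Y,0*X+z],-1),c).astype(np.float32)
    return cv2.remap(im,uv[...,0],uv[...,1],cv2.INTER_CUBIC)
E
python3 - <<'E'
from h import *
f=lambda u,v,z:ray("top",(230+u/4.7,165+v/4.7),z)[:2].round(1)
for nm,u,v,z in [("TL",58,38,18),("TR",551,48,18),("BL",35,530,18),("BR",545,540,18),("h1",92,70,18),("h2",512,78,18),("h3",72,494,18),("h4",505,505,18),
 ("idx_out",325,97,34),("idx_in",316,163,34),("redout",241,57,34),("redin",248,95,34),("postL",151,245,66),("postR",443,295,66),("knob",723,379,50.5),("dish",304,282,50),("dialL",103,280,34),("dialR",490,280,34),("dialT",300,93,34),("dialB",300,470,34)]: print(nm,f(u,v,z))
# bottle/vial/weight
for nm,u,v,z in [("vial",331,146,58),("weight",298,138,48),("bottle",258,303,85)]: print(nm,ray("top",(u,v),z)[:2].round(0))
im=cv2.imread("pics/top0.png").astype(int)
m=(im[...,2]-np.maximum(im[...,0],im[...,1])>25); m[:165]=0;m[290:]=0;m[:,:230]=0;m[:,350:]=0
ys,xs=np.nonzero(m); print([(x,y,tuple(im[y,x])) for x,y in zip(xs,ys)][:30])
E
```

```text
TL [641.9 131. ]
TR [638.9 -68.6]
BL [445.5 134.9]
BR [441.6 -64.3]
h1 [628.8 117. ]
h2 [626.4 -52.6]
h3 [459.4 120.9]
h4 [455.1 -48.7]
idx_out [614.9  22.8]
idx_in [588.4  26.2]
redout [631.   56.2]
redin [615.6  53.3]
postL [551.3  87.5]
postR [532.6 -22.6]
knob [ 502.3 -130.4]
dish [539.3  30.1]
dialL [541.7 108.9]
dialR [542.2 -42.3]
dialT [616.5  32.7]
dialB [468.2  31.5]
vial [685. -36.]
weight [703.  25.]
bottle [403.  90.]
[(np.int64(281), np.int64(176), (np.int64(174), np.int64(171), np.int64(200))), (np.int64(280), np.int64(177), (np.int64(183), np.int64(180), np.int64(217))), (np.int64(281), np.int64(177), (np.int64(173), np.int64(170), np.int64(220))), (np.int64(280), np.int64(178), (np.int64(198), np.int64(194), np.int64(232))), (np.int64(281), np.int64(178), (np.int64(176), np.int64(174), np.int64(231))), (np.int64(282), np.int64(178), (np.int64(206), np.int64(202), np.int64(233))), (np.int64(280), np.int64(179), (np.int64(205), np.int64(201), np.int64(234))), (np.int64(281), np.int64(179), (np.int64(178), np.int64(176), np.int64(234))), (np.int64(282), np.int64(179), (np.int64(203), np.int64(201), np.int64(236))), (np.int64(281), np.int64(180), (np.int64(179), np.int64(177), np.int64(234))), (np.int64(282), np.int64(180), (np.int64(193), np.int64(190), np.int64(235))), (np.int64(281), np.int64(181), (np.int64(192), np.int64(190), np.int64(236))), (np.int64(282), np.int64(181), (np.int64(183), np.int64(182), np.int64(235))), (np.int64(281), np.int64(182), (np.int64(202), np.int64(200), np.int64(236))), (np.int64(282), np.int64(182), (np.int64(180), np.int64(179), np.int64(234))), (np.int64(282), np.int64(183), (np.int64(181), np.int64(179), np.int64(228))), (np.int64(282), np.int64(184), (np.int64(178), np.int64(176), np.int64(209)))]
```

```bash
cat >> h.py <<'E'
def plan(*wp):  # world waypoints (x,y,z,yaw) -> tool-frame shifts and az from the current pose
    s=read_state(); p=s["eef_pos"]; from scipy.spatial.transform import Rotation as R
    M=R.from_euler("xyz",s["tool_rot"]); y=s["tool_rot"][2]
    print("now",s["clock"],p.round(1),s["tool_rot"].round(3),"F",s["force"].round(1),"w",round(s["width"],1))
    for w in wp:
        t=R.from_euler("xyz",[np.pi,0,w[3]])
        print(M.inv().apply(np.array(w[:3])-p).round(0),(M.inv()*t).as_rotvec().round(3))
E
python3 - <<'E'
from h import *
plan((280,-480,231,0.6),(330,-330,231,0.9),(400,-150,231,1.3),(455,-20,231,1.57))
E
```

```text
now 0.1 [ 186.9 -621.9  230.5] [-3.14  -0.     0.292] F [-0.2  0.4 -0.2] w 85.6
[ 130. -109.   -0.] [-0.002 -0.    -0.308]
[ 221. -238.   -0.] [-0.002 -0.001 -0.608]
[ 340. -391.    0.] [-2.000e-03 -1.000e-03 -1.008e+00]
[ 430. -499.    0.] [-2.000e-03 -1.000e-03 -1.278e+00]
```

>>> play_rows --deltas '[43, -36, 0, 0, 0, -0.1, 0, 87, -73, 0, 0, 0, -0.2, 0, 130, -109, 0, 0, 0, -0.31, 0, 160, -152, 0, 0, 0, -0.41, 0, 190, -195, 0, 0, 0, -0.51, 0, 221, -238, 0, 0, 0, -0.61, 0, 251, -276, 0, 0, 0, -0.71, 0, 281, -315, 0, 0, 0, -0.81, 0, 310, -353, 0, 0, 0, -0.91, 0, 340, -391, 0, 0, 0, -1.01, 0]'

```text
clock: 1.35
eef_pos: [400.4, -148.8, 231.3]
tool_rot: [3.142, 0.0, 1.305]
force: [0.4, -0.1, 0.0]
width: -0.3
gripper_force: 0.0
```

```bash
python3 - <<'E'
from h import *
plan((455,-20,231,1.57))
E
```

```text
now 1.35 [ 400.4 -148.8  231.3] [3.142 0.    1.305] F [ 0.4 -0.1  0. ] w -0.3
[139.  19.   0.] [ 0.     0.    -0.265]
```

>>> play_rows --deltas '[45, 6, 0, 0, 0, -0.09, 0, 92, 12, 0, 0, 0, -0.18, 0, 139, 19, 0, 0, 0, -0.265, 0, 139, 19, 0, 0, 0, -0.265, 0]'

```text
clock: 1.85
eef_pos: [456.7, -17.3, 231.4]
tool_rot: [3.14, -0.002, 1.574]
force: [-0.9, -1.0, -0.2]
width: 0.1
gripper_force: 0.0
```

```bash
python3 - <<'E'
from h import *
c=camera_info("wrist"); im=get_image("wrist"); cv2.imwrite("pics/w0.png",im[...,::-1]); print(c["T"][:3,3])
np.save("w0c.npy",c,allow_pickle=True)
o=ortho("wrist",im,(542,32),34,130,2,c); 
t=ortho("top",get_image("top"),(542,32),34,130,2)
cv2.imwrite("pics/w0o.png",cv2.resize(np.hstack([o,t])[...,::-1],(800,400)))
plan()
E
```

```text
[457.14663389  63.76691641 374.5762237 ]
now 1.95 [455.  -21.4 231. ] [-3.14   0.     1.567] F [-0.7 -0.7 -0.4] w -0.0
```

View pics/w0o.png

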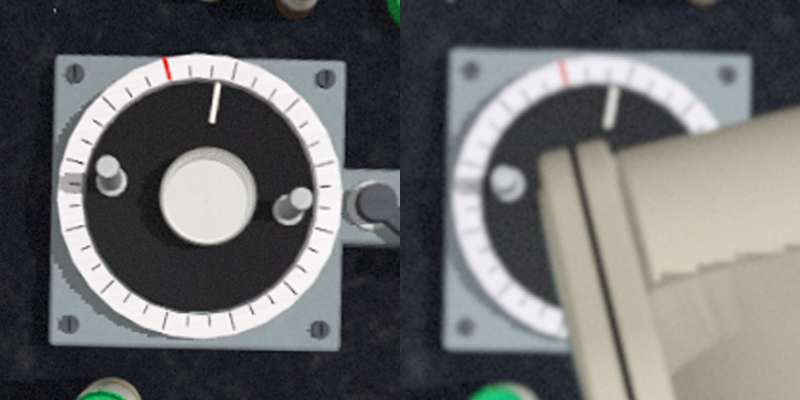

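```bash
python3 - <<'E'
from h import *
plan((488,-25,231,1.571),(488,-25,44,1.571),(510,-25,44,1.571))
E
```

```text
now 1.95 [455.  -21.4 231. ] [-3.14   0.     1.567] F [-0.7 -0.7 -0.4] w -0.0
[-4. 33. -0.] [-0.001  0.    -0.004]
[ -3.  33. 187.] [-0.001  0.    -0.004]
[ -3.  55. 187.] [-0.001  0.    -0.004]
```

>>> play_rows --deltas '[-4, 33, 0, 0, 0, 0, 0, -4, 33, 50, 0, 0, 0, 0, -4, 33, 100, 0, 0, 0, 0, -4, 33, 150, 0, 0, 0, 0, -4, 33, 180, 0, 0, 0, 0, -4, 33, 187, 0, 0, 0, 0, -4, 36, 187, 0, 0, 0, 0, -4, 40, 187, 0, 0, 0, 0, -4, 44, 187, 0, 0, 0, 0, -4, 48, 187, 0, 0, 0, 0]'

```text
clock: 3.2
eef_pos: [504.3, -25.6, 45.1]
tool_rot: [3.14, 0.0, 1.567]
force: [0.2, -0.3, -0.4]
width: 0.2
gripper_force: 0.0
```

```bash
python3 - <<'E'
from h import *
c=camera_info("wrist"); im=get_image("wrist")
o=ortho("wrist",im,(542,32),34,130,2,c); 
cv2.imwrite("pics/w1o.png",np.hstack([cv2.resize(o,(500,500))])[...,::-1])
plan()
E
```

```text
now 3.25 [504.9 -25.5  44.9] [ 3.139 -0.     1.567] F [0.2 0.3 0.8] w 0.5
```

View pics/w1o.png

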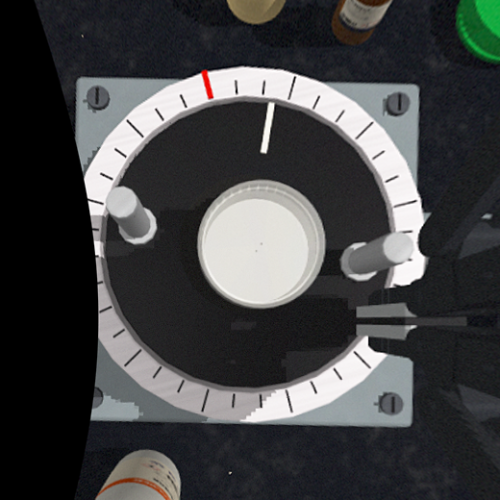

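>>> play_rows --deltas '[0, 5, 0, 0, 0, 0, 0, 0, 9, 0, 0, 0, 0, 0, 0, 12, 0, 0, 0, 0, 0, 0, 14, 0, 0, 0, 0, 0, 0, 16, 0, 0, 0, 0, 0, 0, 18, 0, 0, 0, 0, 0, 0, 20, 0, 0, 0, 0, 0, 0, 22, 0, 0, 0, 0, 0, 0, 24, 0, 0, 0, 0, 0, 0, 25, 0, 0, 0, 0, 0]'

```text
clock: 4.5
eef_pos: [528.7, -25.5, 44.3]
tool_rot: [3.141, -0.0, 1.567]
force: [-1.3, -1.9, -0.4]
width: 0.0
gripper_force: 1.1
```

```bash
cat >> h.py <<'E'
def marks(ctr=(545.5,32)):
    c=camera_info("wrist"); im=get_image("wrist")
    S=4; r=np.arange(40,96,1/S); a=np.arange(-0.8,0.8,0.005)   # world angles around +x
    A,Rr=np.meshgrid(a,r,indexing='ij')
    P=np.stack([ctr[0]+Rr*np.cos(A),ctr[1]+Rr*np.sin(A),0*A+34],-1)
    uv=proj("wrist",P,c).astype(np.float32)
    p=cv2.remap(im,uv[...,0],uv[...,1],cv2.INTER_LINEAR).astype(float)
    red=p[...,0]-p[...,1:].max(-1)
    f=lambda w:(a*w).sum()/w.sum()
    w=lambda m,t:np.clip(m-t,0,None)
    for nm,m,lo,hi,t in (("idx",p.min(-1),54,62,100),("idx",p.min(-1),62,70,100),("red",red,80,85,50),("red",red,85,91,50)):
        q=m[:,int((lo-40)*S):int((hi-40)*S)].mean(1); print(nm,lo,hi,"angle",round(f(w(q,t)),4),"n",int((q>t).sum()))
    return im,c
E
python3 - <<'E'
from h import *
im,c=marks(); plan()
E
```

```text
idx 54 62 angle 0.1086 n 12
idx 62 70 angle 0.1066 n 11
red 80 85 angle 0.2652 n 8
red 85 91 angle 0.2645 n 7
now 4.55 [528.9 -25.4  44.3] [ 3.141 -0.     1.567] F [-1.9 -0.8 -0.3] w -0.2
```

>>> play_rows --deltas '[0, 2, 0, 0, 0, 0, 0, 0, 4, 0, 0, 0, 0, 0, 0, 6, 0, 0, 0, 0, 0, 0, 7, 0, 0, 0, 0, 0, 0, 8, 0, 0, 0, 0, 0, 0, 8, 0, 0, 0, 0, 0]'

```text
clock: 5.3
eef_pos: [536.7, -25.2, 44.4]
tool_rot: [3.141, -0.001, 1.567]
force: [-2.3, 2.0, -1.6]
width: -0.1
gripper_force: 0.9
```

```bash
python3 - <<'E'
from h import *
im,c=marks(); plan()
E
```

```text
idx 54 62 angle 0.2508 n 13
idx 62 70 angle 0.2484 n 11
red 80 85 angle 0.2655 n 8
red 85 91 angle 0.2648 n 7
now 5.35 [536.7 -25.2  44.4] [ 3.141e+00 -1.000e-03  1.567e+00] F [-1.2  0.9 -0.3] w 0.0
```

>>> play_rows --deltas '[0, 0.5, 0, 0, 0, 0, 0, 0, 1, 0, 0, 0, 0, 0, 0, 1, 0, 0, 0, 0, 0, 0, -5, 0, 0, 0, 0, 0, 0, -20, 0, 0, 0, 0, 0, 0, -45, 0, 0, 0, 0, 0, 0, -45, -30, 0, 0, 0, 0, 0, -45, -60, 0, 0, 0, 0, 0, -45, -60, 0, 0, 0, 0]'

```text
clock: 6.48
eef_pos: [493.7, -25.9, 106.4]
tool_rot: [3.135, 0.0, 1.566]
force: [0.4, -0.4, -1.6]
width: -0.1
gripper_force: 0.0
```

```bash
python3 - <<'E'
from h import *
im,c=marks(); plan()
o=ortho("wrist",im,(520,-20),38,150,2,c)
cv2.imwrite("pics/w2o.png",o[...,::-1])
E
```

```text
idx 54 62 angle 0.2652 n 13
idx 62 70 angle 0.2626 n 12
red 80 85 angle 0.266 n 8
red 85 91 angle 0.2651 n 7
now 6.525 [492.7 -25.9 105.3] [3.138 0.    1.566] F [-1.  -0.7  0.4] w 0.1
```

View pics/w2o.png

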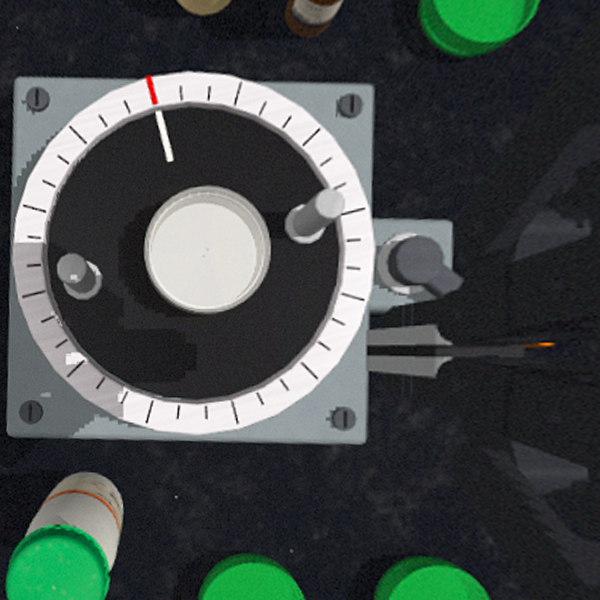

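```bash
python3 - <<'E'
from h import *
plan((466,-80,105,1.571),(466,-136,105,1.571),(466,-136,28,1.571),(480,-136,28,1.571),(530,-139,28,1.571),(555,-141,28,1.571))
E
```

```text
now 6.525 [492.7 -25.9 105.3] [3.138 0.    1.566] F [-1.  -0.7  0.4] w 0.1
[-54. -26.   0.] [ 0.004  0.    -0.005]
[-110.  -26.    0.] [ 0.004  0.    -0.005]
[-110.  -26.   77.] [ 0.004  0.    -0.005]
[-110.  -12.   77.] [ 0.004  0.    -0.005]
[-113.   38.   77.] [ 0.004  0.    -0.005]
[-115.   63.   78.] [ 0.004  0.    -0.005]
```

>>> play_rows --deltas '[-40, -26, 0, 0, 0, 0, 0, -80, -26, 0, 0, 0, 0, 0, -110, -26, 10, 0, 0, 0, 0, -110, -26, 45, 0, 0, 0, 0, -110, -26, 70, 0, 0, 0, 0, -110, -26, 77, 0, 0, 0, 0, -110, -20, 77, 0, 0, 0, 0, -110, -16, 77, 0, 0, 0, 0, -110, -12, 77, 0, 0, 0, 0, -110, -12, 77, 0, 0, 0, 0]'

```text
clock: 7.78
eef_pos: [479.8, -135.5, 27.9]
tool_rot: [3.14, 0.0, 1.567]
force: [0.0, 0.2, -1.2]
width: 0.1
gripper_force: 0.0
```

```bash
python3 - <<'E'
from h import *
im,c=marks(); plan((520,-139,28,1.571),(555,-141,28,1.571))
o=ortho("wrist",im,(520,-60),38,150,2,c)
cv2.imwrite("pics/w3o.png",o[...,::-1])
E
```

```text
idx 54 62 angle -0.7787 n 11
idx 62 70 angle -0.7936 n 5
red 80 85 angle nan n 0
red 85 91 angle nan n 0
now 7.825 [ 479.4 -135.5   27.8] [3.141 0.    1.567] F [-0.3 -0.1  0.5] w 0.2
[-3. 41. -0.] [ 0.001  0.    -0.004]
[-5. 76. -0.] [ 0.001  0.    -0.004]h.py:34: RuntimeWarning: invalid value encountered in scalar divide
  f=lambda w:(a*w).sum()/w.sum()
```

View pics/w3o.png

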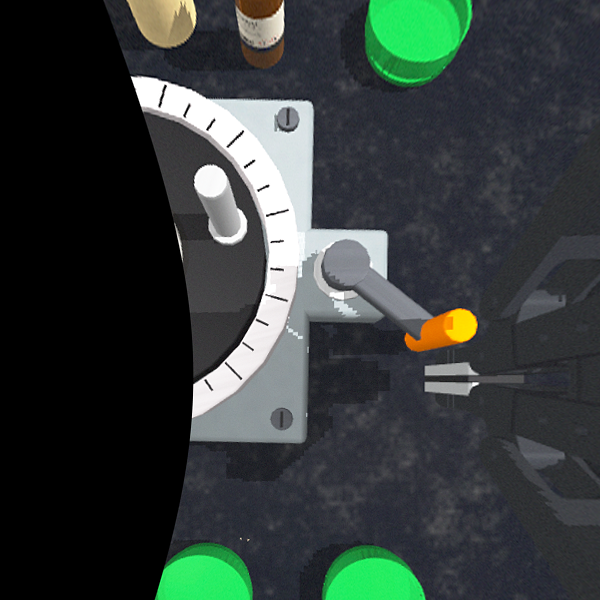

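>>> play_rows --deltas '[0, 5, 0, 0, 0, 0, 0, -1, 9, 0, 0, 0, 0, 0, -1, 14, 0, 0, 0, 0, 0, -2, 20, 0, 0, 0, 0, 0, -2, 26, 0, 0, 0, 0, 0, -3, 32, 0, 0, 0, 0, 0, -3, 38, 0, 0, 0, 0, 0, -4, 44, 0, 0, 0, 0, 0, -4, 51, 0, 0, 0, 0, 0, -5, 57, 0, 0, 0, 0, 0]'

```text
clock: 9.07
eef_pos: [536.7, -139.3, 27.3]
tool_rot: [3.141, -0.001, 1.568]
force: [-3.1, 2.3, -1.3]
width: 0.1
gripper_force: 1.4
```

>>> play_rows --deltas '[0, 5, 0, 0, 0, 0, 0, 0, 10, 0, 0, 0, 0, 0, -1, 14, 0, 0, 0, 0, 0, -1, 18, 0, 0, 0, 0, 0, -1, 20, 0, 0, 0, 0, 0, -1, 20, 0, 0, 0, 0, 0]'

```text
clock: 9.82
eef_pos: [556.8, -142.5, 27.5]
tool_rot: [3.14, 0.001, 1.566]
force: [-1.4, -0.6, -0.7]
width: -0.1
gripper_force: 0.6
```

```bash
python3 - <<'E'
from h import *
c=camera_info("wrist");im=get_image("wrist"); plan()
o=ortho("wrist",im,(560,-110),18,75,4,c)
cv2.imwrite("pics/w4o.png",o[...,::-1])
E
```

```text
now 9.875 [ 556.8 -142.5   27.5] [3.140e+00 1.000e-03 1.566e+00] F [-1.3 -0.3 -1.9] w -0.2
```

View pics/w4o.png

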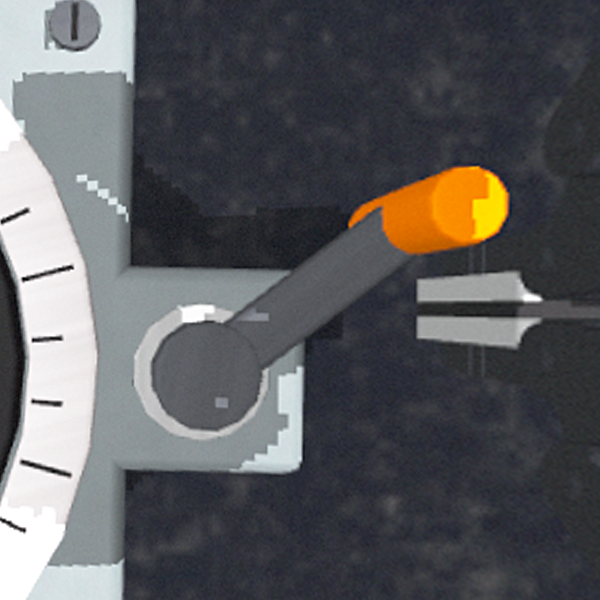

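>>> play_rows --deltas '[0, 1, 0, 0, 0, 0, 0, 0, 2, 0, 0, 0, 0, 0, 0, 2, 0, 0, 0, 0, 0]'

```text
clock: 10.25
eef_pos: [558.2, -141.7, 27.4]
tool_rot: [3.141, 0.0, 1.567]
force: [-2.1, -0.8, 0.3]
width: 0.1
gripper_force: 0.8
```

>>> play_rows --deltas '[0, 1, 0, 0, 0, 0, 0, 0, 2, 0, 0, 0, 0, 0, 0, 2, 0, 0, 0, 0, 0]'

```text
clock: 10.62
eef_pos: [559.2, -141.8, 27.2]
tool_rot: [-3.14, 0.0, 1.567]
force: [-5.4, 0.4, 1.6]
width: 0.1
gripper_force: 1.9
```

>>> play_rows --deltas '[0, -10, 0, 0, 0, 0, 0, 0, -40, 0, 0, 0, 0, 0, 0, -70, 0, 0, 0, 0, 0, 0, -70, -40, 0, 0, 0, 0, 0, -70, -90, 0, 0, 0, 0, 0, -70, -140, 0, 0, 0, 0, 40, -80, -160, 0, 0, 0, 0, 80, -90, -160, 0, 0, 0, 0, 80, -90, -160, 0, 0, 0, 0, 80, -90, -160, 0, 0, 0, 0]'

```text
clock: 11.88
eef_pos: [471.0, -61.9, 187.6]
tool_rot: [3.14, 0.001, 1.567]
force: [0.3, -0.0, 0.4]
width: -0.6
gripper_force: 0.0
```

```bash
python3 - <<'E'
from h import *
im,c=marks(); plan()
o=ortho("wrist",im,(540,0),34,160,1.8,c)
cv2.imwrite("pics/w5o.png",o[...,::-1])
E
```

```text
idx 54 62 angle 0.2654 n 13
idx 62 70 angle 0.2631 n 12
red 80 85 angle 0.2665 n 8
red 85 91 angle 0.2654 n 9
now 11.925 [470.9 -62.4 187.4] [3.140e+00 1.000e-03 1.566e+00] F [-0.3 -0.6  0.4] w 0.2
```

View pics/w5o.png

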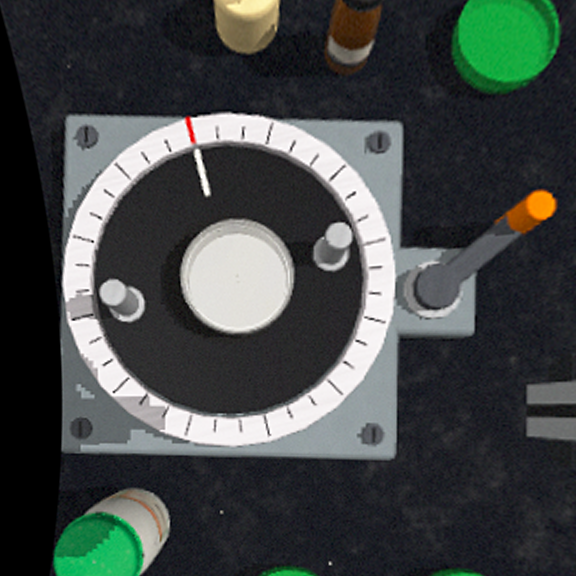

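The index line meets the red line (about 190–200, 145). The lever points to the other side with its knob at (540, 207), and the dish is centred. The bottle, vial and weight are undisturbed.

```bash
python3 -c "
from cell import *
print(finish_job())"
```

```text
the job is handed in; nothing more can be done
None
```

The job is handed in, but I got no verdict back: the index line matches the red line to about 0.003 rad, the lever is at its clamped stop, the dish is centred and nothing nearby moved; the only red line in view was on the far side, 0.4 rad from the index at the start, not towards the robot and 1.0 rad or more away as the text said, so I followed the images.

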